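# Get the pulley block out from among the jars

### The arm

A 6-joint arm with a two-finger parallel gripper is mounted at the origin on the work surface. World frame = base frame: x ahead of the robot, y to its left, z up, the work surface at z = 0. Lengths are in m, angles in rad, forces in N, time in s.
With the tool pointing down it reaches from about 0.35 to 0.975 m from the base axis. Payload 4.9 kg.
Tool frame: the origin (TCP) lies on the mounting face of the last link; the fingertips stand 173 mm ahead of it and the grasp point (between the pads) lies ctrl.pinch_z ahead of it (ctrl.pinch_z is the distance from the TCP to the grasp point, in m); z points along the fingers, y is the line along which they close (so a half turn about z gives the same grasp; the last joint's range is limited). The gripper opens to 85 mm and grips with 20 to 120 N. Pads are 22 mm wide; open, the fingers measure 114 mm over their backs; the gripper's body (76 mm by 85 mm) begins 54 mm behind the grasp point. The pads swing forward as they close: fully open they stand 13 mm farther back than shut.
Start: joints at [1.197, 0.053, 1.613, -0, 1.476, -0.119], TCP at [0.158, 0.605, 0.405] pointing down, gripper open.
Joint ranges: [-3.01, 3.01], [-1.01, 2.22], [0.06, 2.58], [-1.02, 4.17], [0.09, 2.62], [-3.14, 3.14]. Speed limits (rad/s): [2.57, 2.57, 3.14, 3.14, 3.14, 3.14].

### API

Orientations are given as a rotation vector (axis times angle).
In Python, from station import telemetry, eyes, ctrl gives the robot as it stands.
- The arm moves only by the tool apply_moves, never from a script. Its argument "plan" is a list of rows, each a list of 5 numbers: the finger opening in m, from 0 to 0.0854, then the shift along the tool's x, y, z in m, then the turn about the tool's z in rad. In form: [[jaw, x, y, z, roll], ...]. A call has 1 to 12 rows; each row is the pose to reach, as a shift and turn from the pose commanded when the call began, along the tool's axes at that moment; what a row does not reach only later rows make up. A row lasts 1/12 s, in which the tool goes at most 41.7 mm and 7.16 degrees, less where a joint would pass 70% of its speed; a pose out of reach is approached as far as the arm can. A call with a gripper value outside its range is refused whole. The fingers move at their own pace and stop on an object; "newtons" is the grip in N (left out, the last holds). Time passes only in rows, so rows that repeat a pose let the fingers close. It gives the time, the measured TCP pose, the force, the opening and the grip force at its end, in the units of the state.
- telemetry.get_obs(): the state, without advancing time (a new reading comes with each control period).
- eyes.get_image(name): name is "scene" or "top" or "wrist"; returns a dict with "img" (420x560x3 uint8, blue, green, red), "range_z" (420x560 float32, m along the optical axis (not along the pixel's ray), 0 where there is no reading), "K" (3x3 intrinsics, pixels), "pose" (4x4, takes a point from camera to world coordinates); the wrist camera has in their place "hand_eye" (4x4, takes a point from camera to tool coordinates, whose origin is the TCP and whose axes are the flange's). Camera axes: x right, y down, z forward; pixel columns grow to the right and rows downward; lengths in m; the calibration is good to about 2 mm. A picture is of the moment at which its call begins: read the wrist's pose just before it.
- ctrl.finish_job(): hands the job in; it is judged then, once.
Trained networks look in a picture, given as the dict that the camera call returned (one of the last four; its "shot" number tells which), for a name from the list of things; names that differ only in an ending like _2 or _b are one class to them, and where a whole thing is asked for, a point or a joint stands for the part that bears it (a point fixed in the world has none). Each returns a list of dicts, best first, with "confidence" (0 to 1); they miss things now and then, are a little off and sometimes report something else, mostly with a low value. They report only what shows in the picture. A call takes as long as a camera call. They do not tell look-alikes from the thing itself.
- eyes.search_frame(thing, picture): "box" ([left, top, right, bottom] in pixels, round what is visible of it).
- eyes.outline_of(thing, picture): "region" (420x560 bool, what is visible of it) and "box" ([left, top, right, bottom] in pixels, round what is visible of it).
- eyes.tip_of(thing, picture): "point" ([column, row] in pixels: a listed point, or the origin of a listed thing).
The state is a dict: "t": time; "q": joint angles; "dq": joint speeds; "effort": joint torques, N m; "tool_pos": TCP position; "tool_rot": TCP orientation; "contact_force": force on the tool from outside, world axes, zero at the start; "wrist_torque": the same for the moment, N m; "opening": finger opening in m; "grip_force": force on a finger pad.
Only numpy, scipy, OpenCV 4.12 (cv2) and the standard library are available. Lean on these libraries where they do the work, as an engineer would, in place of code of your own. Each camera call takes 0.05 s, during which the arm holds its last target. There are 200 camera calls.

### The job

Stand the jar, the tin and the small wooden box, which hem in the wooden pulley block in the plywood tray, on the grey side board; only when all three are standing there, fetch the pulley block and lay it flat between the stops of the carving cradle. Then put the jar, the tin and the box back, each in the middle of its own cork pad in the tray, the one it stood on at the start. Keep those three upright all the time.

Things in the scene. Friction and masses are not known exactly. Their poses are not given: they have to be found in the camera images.
- tray: Fixed low open plywood tray, 246 (its x) by 216 (y) by 22 mm high, inner floor 8 mm above the bench. Origin: centre of underside. The pulley block lies at its centre, one cork pad with its thing on the block's +x side, two (86 mm apart) on its -x side; which is where varies. Also a brass sheave and a wooden disc, under 40 mm across and 17 high, in the +x corners: not part of the job.
- pad_jar: The jar's cork pad: round, 64 mm across, 3 mm thick, fixed in the tray (its top is 11 mm above the bench). Origin: centre of its underside. The jar starts on it.
- pad_tin: The tin's cork pad: round, 78 mm across, 3 mm thick, fixed in the tray (top 11 mm above the bench). Origin: centre of its underside. The tin starts on it.
- pad_box: The wooden box's cork pad: square, 66 mm, 3 mm thick, fixed in the tray (top 11 mm above the bench). Origin: centre of its underside. The box starts on it.
- jar: Loose round glass jar with a dark steel lid, 52 mm across, 95 mm tall, about 0.22 kg, upright. Origin: centre of its underside; z up. About 16 mm from the pulley block (give or take 4): straight sides up to 65 mm, then a neck and the lid. Grip it with the fingertips above the block.
- tin: Loose plain round metal tin, 64 mm across, 70 mm tall, about 0.25 kg, upright. Origin: centre of its underside; z up. About 10 mm from the pulley block: grip it with the fingertips above the block.
- woodbox: Loose pale wooden box with a closed lid, 50 by 50 mm in plan, 85 mm tall, about 0.18 kg, upright, about 17 mm from the pulley block, its sides within 0.1 rad of the tray's. Origin: centre of its underside; z up, x and y square to its sides.
- pulley_block: Loose carved wooden pulley block, a flat bar with round ends: 120 mm long (its y), 48 mm wide (its x), 32 mm high, flat sides, about 0.13 kg, lying on the tray's floor with dark slots on its top. Origin: centre of its underside. Grip it across its width near the middle.
- board: Fixed flat grey side board, 220 (its x) by 200 mm (its y), 10 mm thick, no rim, to one side of the tray (left or right varies). Origin: centre of its underside. Room for three things to stand well apart.
- cradle: Fixed carving cradle on the tray's other side: plywood base 100 (its x) by 190 mm (its y), top 8 mm above the bench; dark wooden end stops and corner cleats, 12 mm high, leave a pocket 140 mm long (y) and 72 wide (x), open in the middle of its long sides (cleats begin 52 mm from the middle). Origin: centre of underside. The pulley block lies in it lengthwise, either way round.
Things that resemble listed ones, but are neither listed nor needed, are in the scene too. What is shaped like the tin but green is not meant.

How it is judged:
By the outcome, as a careful person would: the job done as asked, in the order asked, and still so for the second after the job is handed in, with the robot touching nothing.
It also fails if it takes over 136 s, if anything falls off the work surface, if the arm or the gripper's body presses on something with over 40 N, if the wrist force passes 120 N, or if a joint passes its speed limit or range.

## Working session

There is one attempt and no reset: what is moved stays moved. The work goes in short steps, Python scripts to look and compute and a tool call to move; the robot and the scene stay as the last step left them, time stands still between calls to the robot, and variables do not carry over. Pictures are saved under pics/ and viewed, at most 14 in all, crops included, and the job is handed in when it is done.

Besides the shell and the picture viewer there is one more tool, called in YAML: its name, and indented under it one key for each argument. apply_moves: Moves the arm, as the interface text tells. Its arguments: {"type":"object","properties":{"plan":{"type":"array","items":{"type":"array","items":{"type":"number"}}},"newtons":{"type":"number"}},"required":["plan"]}

```bash
mkdir -p pics; ls; python3 - <<'E'
from station import telemetry, eyes, ctrl
import cv2,numpy as np
o=telemetry.get_obs();print({k:np.round(v,3).tolist() for k,v in o.items()}, ctrl.pinch_z)
for n in ['top','scene']:
    p=eyes.get_image(n);cv2.imwrite(f'pics/{n}0.png',p['img']);print(n,p['K'].round(1).tolist(),p['pose'].round(3).tolist())
    for t in ['tray','pad_jar','pad_tin','pad_box','jar','tin','woodbox','pulley_block','board','cradle']:
        print(t,[(round(float(d['confidence']),2),np.round(d['box']).tolist()) for d in eyes.search_frame(t,p)[:3]])
E
```

```text
pics
{'t': 0.0, 'q': [1.197, 0.053, 1.614, -0.0, 1.476, -0.119], 'dq': [-0.0, 0.0, -0.001, 0.0, -0.003, -0.0], 'effort': [0.001, -39.369, -37.017, -0.0, 0.007, 0.0], 'tool_pos': [0.157, 0.605, 0.403], 'tool_rot': [-0.399, -3.116, 0.003], 'contact_force': [-0.101, -0.173, 0.024], 'wrist_torque': [0.038, -0.008, 0.001], 'grip_force': 0.0, 'opening': 0.086} 0.1547
top [[478.2, 0.0, 272.4], [0.0, 478.2, 208.7], [0.0, 0.0, 1.0]] [[0.015, -0.983, 0.18, 0.412], [-0.999, -0.022, -0.035, 0.026], [0.038, -0.18, -0.983, 0.941], [0.0, 0.0, 0.0, 1.0]]
tray [(0.81, [197.0, 139.0, 325.0, 274.0])]
pad_jar [(0.71, [231.0, 235.0, 259.0, 259.0])]
pad_tin [(0.65, [238.0, 169.0, 276.0, 193.0]), (0.43, [231.0, 236.0, 259.0, 259.0])]
pad_box [(0.84, [272.0, 219.0, 306.0, 256.0])]
jar [(0.75, [228.0, 226.0, 259.0, 256.0])]
tin [(0.81, [242.0, 148.0, 268.0, 186.0]), (0.72, [81.0, 118.0, 126.0, 163.0])]
woodbox [(0.57, [277.0, 217.0, 308.0, 247.0])]
pulley_block [(0.83, [230.0, 188.0, 291.0, 222.0]), (0.64, [275.0, 215.0, 308.0, 247.0]), (0.43, [376.0, 209.0, 477.0, 286.0])]
board [(0.83, [53.0, 185.0, 174.0, 309.0])]
cradle [(0.92, [375.0, 210.0, 475.0, 284.0])]
scene [[470.5, 0.0, 281.1], [0.0, 470.5, 211.5], [0.0, 0.0, 1.0]] [[-0.706, 0.597, -0.38, 0.964], [0.708, 0.583, -0.4, 0.407], [-0.017, -0.551, -0.834, 0.858], [0.0, 0.0, 0.0, 1.0]]
tray [(0.89, [208.0, 172.0, 357.0, 289.0]), (0.3, [245.0, 214.0, 279.0, 255.0])]
pad_jar [(0.7, [341.0, 218.0, 489.0, 354.0]), (0.32, [265.0, 185.0, 302.0, 206.0])]
pad_tin [(0.58, [244.0, 232.0, 285.0, 258.0]), (0.43, [306.0, 172.0, 328.0, 218.0])]
pad_box [(0.58, [262.0, 186.0, 302.0, 207.0])]
jar [(0.97, [305.0, 174.0, 332.0, 217.0])]
tin [(0.85, [340.0, 333.0, 384.0, 383.0]), (0.6, [245.0, 212.0, 278.0, 253.0])]
woodbox [(0.69, [268.0, 154.0, 299.0, 200.0])]
pulley_block [(0.9, [256.0, 194.0, 311.0, 239.0])]
board [(0.68, [343.0, 217.0, 489.0, 355.0])]
cradle [(0.89, [179.0, 93.0, 248.0, 159.0])]
```

```bash
python3 -c "
import cv2
cv2.imwrite('pics/a.png',cv2.resize(cv2.imread('pics/top0.png')[100:330,40:500],None,fx=1.7,fy=1.7,interpolation=cv2.INTER_CUBIC))"
```

```text
(no output)
```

View pics/a.png

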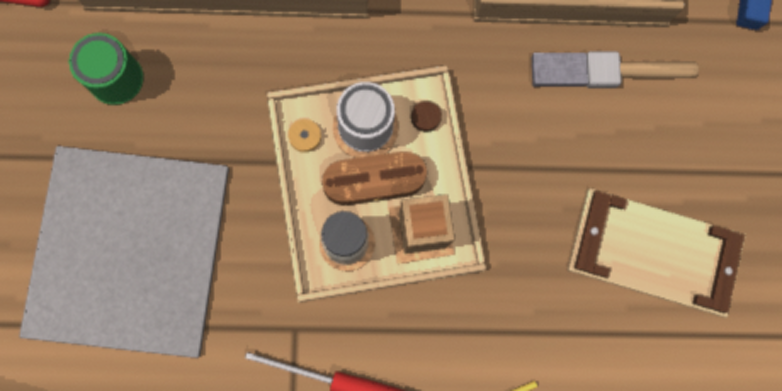

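View pics/scene0.png

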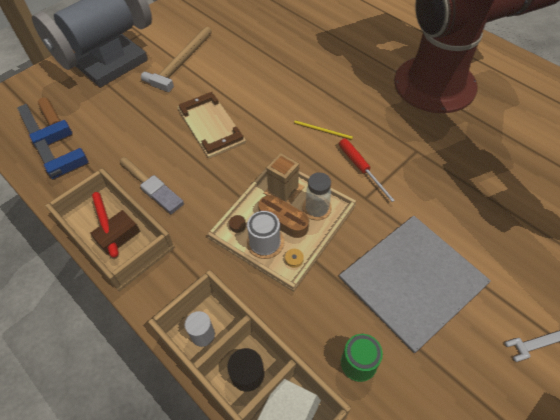

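The board is on the left (crop ~(125,250)) and the cradle on the right (~(655,252)). In the tray the silver tin is at ~(365,112), the jar at ~(345,238) and the box at ~(428,222), with the block between them. The green can is the look-alike. Next I'll measure all of these from the top depth image.

```bash
cat > h.py <<'E'
from station import telemetry, eyes, ctrl
import cv2,numpy as np
from scipy.spatial.transform import Rotation as R
def shot(name):
    o=telemetry.get_obs(); p=eyes.get_image(name)
    if name=='wrist':
        T=np.eye(4);T[:3,:3]=R.from_rotvec(o['tool_rot']).as_matrix();T[:3,3]=o['tool_pos']
        p['T']=T@p['hand_eye']
    else: p['T']=p['pose']
    return p
def cloud(p):
    v,u=np.indices(p['range_z'].shape);z=p['range_z'];K=p['K']
    c=np.stack([(u-K[0,2])/K[0,0]*z,(v-K[1,2])/K[1,1]*z,z],-1)
    w=c@p['T'][:3,:3].T+p['T'][:3,3]; w[z<=0]=np.nan; return w
def onplane(p,uv,h):
    d=p['T'][:3,:3]@np.linalg.inv(p['K'])@[uv[0],uv[1],1.];o=p['T'][:3,3]
    return (o+d*(h-o[2])/d[2])[:2]
def rect(w,box,z0,z1,pad=4,mask=None):
    l,t,r,b=[int(round(x)) for x in box]
    m=np.zeros(w.shape[:2],bool);m[max(t-pad,0):b+pad,max(l-pad,0):r+pad]=1
    if mask is not None:m&=mask
    m&=(w[...,2]>z0)&(w[...,2]<z1)
    n,lab,st,_=cv2.connectedComponentsWithStats(m.astype(np.uint8))
    if n<2:return None
    m=lab==1+np.argmax(st[1:,4])
    q=w[m]; (c,s,a)=cv2.minAreaRect((q[:,:2]*1000).astype(np.float32))
    return np.round(c,1),np.round(s,1),round(a,1),np.median(q[:,2]).round(4),len(q)
def go(x,y,pz,ang=None):
    """shift/roll from the measured pose to grasp point (x,y,pz), tool y along ang (mod pi)"""
    o=telemetry.get_obs();M=R.from_rotvec(o['tool_rot']).as_matrix();t=np.array([x,y,pz+ctrl.pinch_z])
    s=M.T@(t-o['tool_pos']); cur=np.arctan2(M[1,1],M[0,1])
    d=0 if ang is None else -((ang-cur+np.pi/2)%np.pi-np.pi/2)
    return s.round(4),round(d,3)
E
python3 - <<'E'
from h import *
p=shot('top');w=cloud(p)
B=dict(tray=([197,139,325,274],.016,.03),tin=([240,148,272,188],.07,.1),jar=([228,226,259,256],.09,.13),woodbox=([277,217,308,247],.085,.12),pulley=([230,188,291,222],.033,.046),board=([53,185,174,309],.006,.014),cradle=([375,210,475,284],.005,.03))
for k,(b,a,c) in B.items(): print(k,rect(w,b,a,c))
print(w[330,300],w[60,300])
E
```

```text
tray (array([587. ,  17.6]), array([246.4, 216.4]), 10.6, np.float64(0.0227), 1935)
tin (array([653. ,  30.2]), array([64.1, 61.4]), 1.0, np.float64(0.0834), 931)
jar (array([513.8,  49.9]), array([45.3, 43.8]), 1.9, np.float64(0.1072), 552)
woodbox (array([530.9, -38.4]), array([50.4, 50.2]), 8.5, np.float64(0.0976), 797)
pulley (array([587.1,  18.5]), array([ 48.4, 118.6]), 9.3, np.float64(0.0414), 1411)
board (array([503.4, 299.1]), array([203.1, 222.6]), 84.4, np.float64(0.0112), 11320)
cradle (array([ 512.3, -313.2]), array([193.5, 104. ]), 74.2, np.float64(0.0102), 4815)
[ 0.3492003  -0.06374577  0.00041622] [ 0.90695578 -0.06103383  0.00092078]
```

```bash
python3 - <<'E'
from h import *
print(go(.587,.018,.25,np.radians(10)))
E
```

```text
(array([-0.5635, -0.4596,  0.    ]), np.float64(1.141))
```

apply_moves:
  plan:
    - [0.0854, -0.33, -0.27, 0, 1.141]
    - [0.0854, -0.33, -0.27, 0, 1.141]
    - [0.0854, -0.33, -0.27, 0, 1.141]
    - [0.0854, -0.33, -0.27, 0, 1.141]
    - [0.0854, -0.33, -0.27, 0, 1.141]
    - [0.0854, -0.33, -0.27, 0, 1.141]
    - [0.0854, -0.33, -0.27, 0, 1.141]
    - [0.0854, -0.33, -0.27, 0, 1.141]
    - [0.0854, -0.33, -0.27, 0, 1.141]
    - [0.0854, -0.33, -0.27, 0, 1.141]
    - [0.0854, -0.33, -0.27, 0, 1.141]
    - [0.0854, -0.33, -0.27, 0, 1.141]
  newtons: 40

```text
t: 2.15
tool_pos: [0.4102, 0.2583, 0.4049]
tool_rot: [2.024, 2.402, 0.0]
contact_force: [-0.3, 0.1, -0.5]
opening: 0.0854
grip_force: 0.0
```

```bash
python3 - <<'E'
from h import *
o=telemetry.get_obs();print(o['tool_pos'],o['q'])
print(go(.587,.018,.25,np.radians(10)))
E
```

```text
[0.41015011 0.25830988 0.40488521] [ 4.08412431e-01 -2.93657079e-01  1.92953284e+00 -2.62050113e-04
  1.50531089e+00  2.38092661e-01]
(array([-0.2668,  0.1336,  0.0003]), np.float64(-0.004))
```

apply_moves:
  plan:
    - [0.0854, -0.267, 0.134, 0, 0]
    - [0.0854, -0.267, 0.134, 0, 0]
    - [0.0854, -0.267, 0.134, 0, 0]
    - [0.0854, -0.267, 0.134, 0, 0]
    - [0.0854, -0.267, 0.134, 0, 0]
    - [0.0854, -0.267, 0.134, 0, 0]
    - [0.0854, -0.267, 0.134, 0, 0]
    - [0.0854, -0.267, 0.134, 0, 0]
    - [0.0854, -0.267, 0.134, 0, 0]
    - [0.0854, -0.267, 0.134, 0, 0]

```text
t: 2.98
tool_pos: [0.5871, 0.022, 0.4043]
tool_rot: [-2.017, -2.407, -0.0]
contact_force: [-0.4, -0.6, -0.6]
opening: 0.0855
grip_force: 0.0
```

```bash
python3 - <<'E'
from h import *
p=shot('wrist');w=cloud(p);cv2.imwrite('pics/w1.png',p['img']);np.save('w1.npy',w)
full=[0,0,560,420]
inT=lambda x,y,r:np.hypot(w[...,0]-x,w[...,1]-y)<r
for k,(x,y,r,a,b) in dict(tin=(.653,.030,.045,.07,.1),jar=(.514,.05,.045,.095,.12),box=(.531,-.038,.045,.085,.11),pulley=(.587,.018,.07,.033,.046)).items():
    print(k,rect(w,full,a,b,0,inT(x,y,r)))
print(go(.653,.030,.066,None), telemetry.get_obs()['tool_pos'])
E
```

```text
tin (array([653.6,  29.6]), array([62.7, 63. ]), 21.1, np.float64(0.0834), 3513)
jar (array([515.2,  49.2]), array([46. , 45.7]), 52.2, np.float64(0.107), 2490)
box (array([531.8, -38.6]), array([50. , 50.9]), 8.4, np.float64(0.0974), 2757)
pulley (array([588.3,  18.1]), array([ 47.9, 119.1]), 8.9, np.float64(0.0413), 4414)
(array([-0.0045,  0.0666,  0.1837]), 0) [0.58676642 0.02251946 0.40448581]
```

View pics/w1.png

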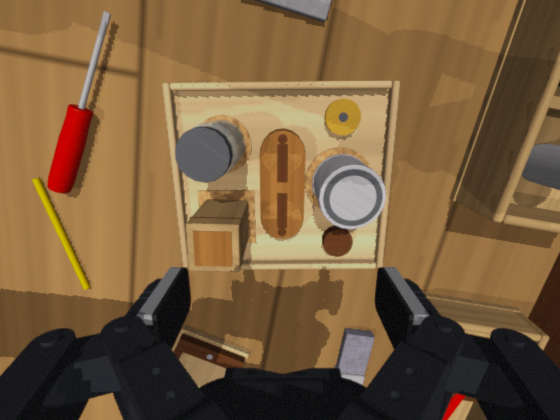

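apply_moves:
  plan:
    - [0.0854, -0.004, 0.035, 0.03, 0]
    - [0.0854, -0.004, 0.067, 0.06, 0]
    - [0.0854, -0.004, 0.067, 0.09, 0]
    - [0.0854, -0.004, 0.067, 0.12, 0]
    - [0.0854, -0.004, 0.067, 0.15, 0]
    - [0.0854, -0.004, 0.067, 0.17, 0]
    - [0.0854, -0.004, 0.067, 0.182, 0]
    - [0.0854, -0.004, 0.067, 0.182, 0]
    - [0.0854, -0.004, 0.067, 0.182, 0]

```text
t: 3.78
tool_pos: [0.6536, 0.0298, 0.2231]
tool_rot: [-2.017, -2.409, -0.0]
contact_force: [0.6, -0.2, 1.2]
opening: 0.0856
grip_force: 0.0
```

apply_moves:
  plan:
    - [0.05, 0, 0, 0, 0]
    - [0.05, 0, 0, 0, 0]
    - [0.05, 0, 0, 0, 0]
    - [0.05, 0, 0, 0, 0]
    - [0.05, 0, 0, 0, 0]
    - [0.05, 0, 0, 0, 0]
    - [0.05, 0, 0, 0, 0]

```text
t: 4.37
tool_pos: [0.6549, 0.0285, 0.2258]
tool_rot: [2.017, 2.405, 0.004]
contact_force: [-1.8, 0.6, 5.6]
opening: 0.0625
grip_force: 46.3
```

```bash
python3 - <<'E'
from h import *
o=telemetry.get_obs();print(o['tool_pos'],o['opening'],o['grip_force'])
print(go(.5581,.2937,.20),go(.5581,.2937,.069))
E
```

```text
[0.65485276 0.02851355 0.22579211] 0.062474561859295626 46.266412229742855
(array([ 0.2779, -0.0487, -0.1292]), 0) (array([ 0.278 , -0.0491,  0.0018]), 0)
```

apply_moves:
  plan:
    - [0.05, 0, 0, -0.02, 0]
    - [0.05, 0, 0, -0.05, 0]
    - [0.05, 0, 0, -0.08, 0]
    - [0.05, 0.02, -0.003, -0.11, 0]
    - [0.05, 0.05, -0.01, -0.12, 0]
    - [0.05, 0.085, -0.016, -0.12, 0]
    - [0.05, 0.12, -0.022, -0.12, 0]
    - [0.05, 0.155, -0.028, -0.12, 0]
    - [0.05, 0.19, -0.034, -0.12, 0]
    - [0.05, 0.225, -0.04, -0.12, 0]
    - [0.05, 0.255, -0.045, -0.11, 0]
    - [0.05, 0.278, -0.049, -0.09, 0]

```text
t: 5.37
tool_pos: [0.557, 0.2963, 0.3161]
tool_rot: [2.015, 2.406, 0.01]
contact_force: [1.1, -0.3, -3.0]
opening: 0.0627
grip_force: 45.8
```

apply_moves:
  plan:
    - [0.05, 0, 0, 0.03, 0]
    - [0.05, 0, 0, 0.055, 0]
    - [0.05, 0, 0, 0.075, 0]
    - [0.05, 0, 0, 0.083, 0]
    - [0.05, 0, 0, 0.083, 0]
    - [0.05, 0, 0, 0.083, 0]

```text
t: 5.87
tool_pos: [0.5576, 0.2936, 0.2304]
tool_rot: [2.019, 2.406, 0.001]
contact_force: [0.2, 0.2, -3.3]
opening: 0.0621
grip_force: 45.7
```

```bash
python3 - <<'E'
from h import *
o=telemetry.get_obs();print(o['tool_pos'],o['opening'],o['grip_force'],o['contact_force'],o['tool_rot'])
print(go(.5581,.2937,.2248-.1547))
E
```

```text
[0.55761634 0.29364748 0.2304162 ] 0.06210432029779172 45.65755091607571 [ 0.22795486  0.16392366 -3.32127292] [2.01892918e+00 2.40646113e+00 1.17069071e-03]
(array([-0.    ,  0.0005,  0.0056]), 0)
```

apply_moves:
  plan:
    - [0.05, 0, 0, 0.002, 0]
    - [0.05, 0, 0, 0.004, 0]
    - [0.05, 0, 0, 0.0055, 0]
    - [0.05, 0, 0, 0.006, 0]
    - [0.05, 0, 0, 0.006, 0]

```text
t: 6.28
tool_pos: [0.5576, 0.2938, 0.2248]
tool_rot: [2.018, 2.406, 0.002]
contact_force: [0.3, -0.0, 0.3]
opening: 0.0622
grip_force: 46.0
```

apply_moves:
  plan:
    - [0.0854, 0, 0, 0, 0]
    - [0.0854, 0, 0, 0, 0]
    - [0.0854, 0, 0, 0, 0]
    - [0.0854, 0, 0, 0, 0]
    - [0.0854, 0, 0, -0.01, 0]
    - [0.0854, 0, 0, -0.04, 0]
    - [0.0854, 0, 0, -0.08, 0]
    - [0.0854, 0, 0, -0.12, 0]
    - [0.0854, 0, 0, -0.14, 0]
    - [0.0854, 0, 0, -0.14, 0]
    - [0.0854, 0, 0, -0.14, 0]

```text
t: 7.2
tool_pos: [0.5576, 0.2939, 0.3668]
tool_rot: [2.017, 2.405, 0.007]
contact_force: [-0.5, -0.6, -1.1]
opening: 0.0855
grip_force: 0.0
```

```bash
python3 - <<'E'
from h import *
o=telemetry.get_obs();print(o['tool_pos'],o['tool_rot'])
for a in [(.515,.0495,.21),(.515,.0495,.062)]:print(go(*a,np.radians(8.5)))
E
```

```text
[0.55764635 0.29386753 0.36680759] [2.01726841 2.40524932 0.00679445]
(array([-0.2332, -0.0846,  0.0015]), np.float64(0.027))
(array([-0.2334, -0.0853,  0.1495]), np.float64(0.027))
```

apply_moves:
  plan:
    - [0.0854, -0.035, -0.013, 0, 0.027]
    - [0.0854, -0.073, -0.027, 0, 0.027]
    - [0.0854, -0.111, -0.041, 0, 0.027]
    - [0.0854, -0.149, -0.055, 0, 0.027]
    - [0.0854, -0.187, -0.069, 0, 0.027]
    - [0.0854, -0.218, -0.08, 0, 0.027]
    - [0.0854, -0.233, -0.085, 0, 0.027]
    - [0.0854, -0.233, -0.085, 0.02, 0.027]
    - [0.0854, -0.233, -0.085, 0.05, 0.027]
    - [0.0854, -0.233, -0.085, 0.05, 0.027]
    - [0.0854, -0.233, -0.085, 0.05, 0.027]

```text
t: 8.12
tool_pos: [0.5128, 0.0494, 0.3103]
tool_rot: [-2.047, -2.375, 0.007]
contact_force: [-0.2, 0.1, 1.0]
opening: 0.0852
grip_force: 0.0
```

```bash
python3 - <<'E'
from h import *
o=telemetry.get_obs();print(o['tool_pos'],o['tool_rot'])
for a in [(.515,.0495,.062)]:print(go(*a,np.radians(8.5)))
E
```

```text
[0.51277604 0.04944492 0.31030062] [-2.04744957 -2.37482376  0.00733067]
(array([-0.0004,  0.0029,  0.0936]), np.float64(-0.001))
```

apply_moves:
  plan:
    - [0.0854, 0, 0.002, 0.03, 0]
    - [0.0854, 0, 0.002, 0.06, 0]
    - [0.0854, 0, 0.002, 0.08, 0]
    - [0.0854, 0, 0.002, 0.093, 0]
    - [0.0854, 0, 0.002, 0.093, 0]
    - [0.0854, 0, 0.002, 0.093, 0]

```text
t: 8.62
tool_pos: [0.5164, 0.0501, 0.2212]
tool_rot: [-2.05, -2.38, 0.0]
contact_force: [0.4, 0.8, 0.1]
opening: 0.0853
grip_force: 0.0
```

apply_moves:
  plan:
    - [0.04, 0, 0, 0, 0]
    - [0.04, 0, 0, 0, 0]
    - [0.04, 0, 0, 0, 0]
    - [0.04, 0, 0, 0, 0]
    - [0.04, 0, 0, 0, 0]
    - [0.04, 0, 0, 0, 0]
    - [0.04, 0, 0, 0, 0]
    - [0.04, 0, 0, 0, 0]

```text
t: 9.28
tool_pos: [0.5166, 0.0497, 0.2227]
tool_rot: [2.05, 2.379, 0.001]
contact_force: [-4.7, 0.2, 5.8]
opening: 0.0512
grip_force: 40.7
```

```bash
python3 - <<'E'
from h import *
o=telemetry.get_obs();print(o['tool_pos'],o['opening'],o['grip_force'],o['contact_force'],o['tool_rot'])
print(go(.4536,.3543,o['tool_pos'][2]-.1547))
E
```

```text
[0.51658919 0.04972132 0.22271002] 0.051161353602298495 40.664260232588276 [-4.72120749  0.17623576  5.79255515] [2.05031300e+00 2.37904512e+00 5.88331655e-04]
(array([ 3.105e-01, -1.730e-02, -2.000e-04]), 0)
```

apply_moves:
  plan:
    - [0.04, 0, 0, -0.02, 0]
    - [0.04, 0, 0, -0.05, 0]
    - [0.04, 0, 0, -0.08, 0]
    - [0.04, 0.02, -0.001, -0.11, 0]
    - [0.04, 0.05, -0.003, -0.125, 0]
    - [0.04, 0.09, -0.005, -0.125, 0]
    - [0.04, 0.13, -0.007, -0.125, 0]
    - [0.04, 0.17, -0.009, -0.125, 0]
    - [0.04, 0.21, -0.012, -0.125, 0]
    - [0.04, 0.25, -0.014, -0.125, 0]
    - [0.04, 0.285, -0.016, -0.12, 0]
    - [0.04, 0.31, -0.017, -0.1, 0]

```text
t: 10.28
tool_pos: [0.4534, 0.3572, 0.3247]
tool_rot: [2.047, 2.38, 0.013]
contact_force: [1.6, -0.1, -2.2]
opening: 0.051
grip_force: 43.1
```

apply_moves:
  plan:
    - [0.04, 0, 0, 0.03, 0]
    - [0.04, 0, 0, 0.06, 0]
    - [0.04, 0, 0, 0.08, 0]
    - [0.04, 0, 0, 0.092, 0]
    - [0.04, 0, 0, 0.092, 0]
    - [0.04, 0, 0, 0.092, 0]

```text
t: 10.78
tool_pos: [0.4537, 0.3538, 0.2287]
tool_rot: [-2.051, -2.379, 0.001]
contact_force: [0.3, 0.4, -3.2]
opening: 0.0507
grip_force: 43.0
```

```bash
python3 - <<'E'
from h import *
o=telemetry.get_obs();print(o['tool_pos'],o['opening'],o['grip_force'],o['contact_force'],o['tool_rot'])
print(go(.4536,.3543,.2217-.1547))
E
```

```text
[0.45365153 0.35375396 0.22874999] 0.050666071190048324 43.03483518655412 [ 0.34926708  0.38557125 -3.23056236] [-2.05125449e+00 -2.37924958e+00  7.75227972e-04]
(array([0.0005, 0.    , 0.007 ]), 0)
```

apply_moves:
  plan:
    - [0.04, 0, 0, 0.002, 0]
    - [0.04, 0, 0, 0.004, 0]
    - [0.04, 0, 0, 0.006, 0]
    - [0.04, 0, 0, 0.007, 0]
    - [0.04, 0, 0, 0.007, 0]

```text
t: 11.2
tool_pos: [0.4537, 0.3538, 0.222]
tool_rot: [2.051, 2.379, 0.001]
contact_force: [-0.2, -0.0, -2.8]
opening: 0.0506
grip_force: 43.1
```

apply_moves:
  plan:
    - [0.0854, 0, 0, 0, 0]
    - [0.0854, 0, 0, 0, 0]
    - [0.0854, 0, 0, 0, 0]
    - [0.0854, 0, 0, 0, 0]
    - [0.0854, 0, 0, -0.01, 0]
    - [0.0854, 0, 0, -0.04, 0]
    - [0.0854, 0, 0, -0.08, 0]
    - [0.0854, 0, 0, -0.12, 0]
    - [0.0854, 0, 0, -0.14, 0]
    - [0.0854, 0, 0, -0.14, 0]
    - [0.0854, 0, 0, -0.14, 0]

```text
t: 12.12
tool_pos: [0.4539, 0.3541, 0.3647]
tool_rot: [2.05, 2.378, 0.007]
contact_force: [0.6, -0.1, -0.5]
opening: 0.0853
grip_force: 0.0
```

```bash
python3 - <<'E'
from h import *
o=telemetry.get_obs();print(o['tool_pos'],o['tool_rot'])
for a in [(.5315,-.0385,.21),(.5315,-.0385,.066)]:print(go(*a,np.radians(8.5)))
E
```

```text
[0.45394351 0.35409625 0.36471672] [2.05003727 2.37844112 0.00743957]
(array([-0.3997,  0.0188, -0.0007]), np.float64(-0.0))
(array([-0.4   ,  0.0181,  0.1433]), np.float64(-0.0))
```

apply_moves:
  plan:
    - [0.0854, -0.035, 0.002, 0, 0]
    - [0.0854, -0.075, 0.004, 0, 0]
    - [0.0854, -0.115, 0.006, 0, 0]
    - [0.0854, -0.155, 0.008, 0, 0]
    - [0.0854, -0.195, 0.01, 0, 0]
    - [0.0854, -0.235, 0.012, 0, 0]
    - [0.0854, -0.275, 0.014, 0, 0]
    - [0.0854, -0.315, 0.016, 0, 0]
    - [0.0854, -0.355, 0.018, 0, 0]
    - [0.0854, -0.385, 0.018, 0, 0]
    - [0.0854, -0.4, 0.018, 0.02, 0]
    - [0.0854, -0.4, 0.018, 0.04, 0]

```text
t: 13.12
tool_pos: [0.5306, -0.0422, 0.3209]
tool_rot: [2.056, 2.374, -0.001]
contact_force: [0.3, 0.2, -0.2]
opening: 0.0849
grip_force: 0.0
```

apply_moves:
  plan:
    - [0.0854, 0, 0, 0.01, 0]
    - [0.0854, 0, 0, 0.01, 0]
    - [0.0854, 0, 0, 0.01, 0]

```text
t: 13.37
tool_pos: [0.5298, -0.0386, 0.3101]
tool_rot: [-2.048, -2.378, 0.003]
contact_force: [-0.2, 0.2, 0.4]
opening: 0.0855
grip_force: 0.0
```

```bash
python3 - <<'E'
from h import *
o=telemetry.get_obs();print(o['tool_pos'],o['tool_rot'])
for a in [(.5315,-.0385,.066)]:print(go(*a,np.radians(8.5)))
E
```

```text
[ 0.529806   -0.03858597  0.31012601] [-2.04832689 -2.37787659  0.00252043]
(array([-0.0003,  0.002 ,  0.0894]), np.float64(0.0))
```

apply_moves:
  plan:
    - [0.0854, 0, 0.002, 0.03, 0]
    - [0.0854, 0, 0.002, 0.06, 0]
    - [0.0854, 0, 0.002, 0.08, 0]
    - [0.0854, 0, 0.002, 0.09, 0]
    - [0.0854, 0, 0.002, 0.09, 0]
    - [0.0854, 0, 0.002, 0.09, 0]

```text
t: 13.87
tool_pos: [0.5329, -0.0384, 0.2227]
tool_rot: [2.049, 2.38, 0.001]
contact_force: [-0.6, 0.2, 0.8]
opening: 0.0858
grip_force: 0.0
```

apply_moves:
  plan:
    - [0.035, 0, 0, 0, 0]
    - [0.035, 0, 0, 0, 0]
    - [0.035, 0, 0, 0, 0]
    - [0.035, 0, 0, 0, 0]
    - [0.035, 0, 0, 0, 0]
    - [0.035, 0, 0, 0, 0]
    - [0.035, 0, 0, 0, 0]
    - [0.035, 0, 0, 0, 0]

```text
t: 14.53
tool_pos: [0.533, -0.039, 0.2235]
tool_rot: [2.05, 2.378, 0.001]
contact_force: [-2.3, 0.4, 7.3]
opening: 0.0495
grip_force: 43.1
```

```bash
python3 - <<'E'
from h import *
o=telemetry.get_obs();print(o['tool_pos'],o['opening'],o['grip_force'],o['contact_force'],o['tool_rot'])
print(go(.4443,.2597,o['tool_pos'][2]-.1547))
E
```

```text
[ 0.53302846 -0.0390104   0.2235411 ] 0.049502892973141206 43.05386245250702 [-2.27060231  0.40145276  7.31150664] [2.04979441e+00 2.37826542e+00 1.23442848e-03]
(array([ 0.3085, -0.0437, -0.0004]), 0)
```

apply_moves:
  plan:
    - [0.035, 0, 0, -0.02, 0]
    - [0.035, 0, 0, -0.05, 0]
    - [0.035, 0, 0, -0.08, 0]
    - [0.035, 0.02, -0.003, -0.11, 0]
    - [0.035, 0.05, -0.007, -0.13, 0]
    - [0.035, 0.09, -0.013, -0.13, 0]
    - [0.035, 0.13, -0.018, -0.13, 0]
    - [0.035, 0.17, -0.024, -0.13, 0]
    - [0.035, 0.21, -0.03, -0.13, 0]
    - [0.035, 0.25, -0.035, -0.13, 0]
    - [0.035, 0.285, -0.04, -0.125, 0]
    - [0.035, 0.308, -0.044, -0.1, 0]

```text
t: 15.53
tool_pos: [0.4435, 0.2626, 0.3262]
tool_rot: [2.046, 2.379, 0.015]
contact_force: [1.7, 0.7, -2.4]
opening: 0.0497
grip_force: 42.8
```

apply_moves:
  plan:
    - [0.035, 0, 0, 0.03, 0]
    - [0.035, 0, 0, 0.06, 0]
    - [0.035, 0, 0, 0.08, 0]
    - [0.035, 0, 0, 0.092, 0]
    - [0.035, 0, 0, 0.092, 0]
    - [0.035, 0, 0, 0.092, 0]

```text
t: 16.03
tool_pos: [0.4435, 0.2592, 0.2297]
tool_rot: [-2.051, -2.379, 0.001]
contact_force: [-0.1, 0.4, -1.6]
opening: 0.0495
grip_force: 42.6
```

```bash
python3 - <<'E'
from h import *
o=telemetry.get_obs();print(o['tool_pos'],o['opening'],o['grip_force'],o['contact_force'],o['tool_rot'])
print(go(.4443,.2597,.2225-.1547))
E
```

```text
[0.44346646 0.25921685 0.22965381] 0.049531923341465285 42.627718448638916 [-0.07788043  0.36277158 -1.58852576] [-2.05118484e+00 -2.37912814e+00  8.13343323e-04]
(array([0.0004, 0.0009, 0.0072]), 0)
```

apply_moves:
  plan:
    - [0.035, 0, 0, 0.002, 0]
    - [0.035, 0, 0, 0.004, 0]
    - [0.035, 0, 0, 0.006, 0]
    - [0.035, 0, 0, 0.0075, 0]
    - [0.035, 0, 0, 0.0075, 0]

```text
t: 16.45
tool_pos: [0.4436, 0.2593, 0.2226]
tool_rot: [2.051, 2.379, 0.001]
contact_force: [-0.6, 0.6, -2.5]
opening: 0.0498
grip_force: 42.7
```

apply_moves:
  plan:
    - [0.0854, 0, 0, 0, 0]
    - [0.0854, 0, 0, 0, 0]
    - [0.0854, 0, 0, 0, 0]
    - [0.0854, 0, 0, 0, 0]
    - [0.0854, 0, 0, -0.01, 0]
    - [0.0854, 0, 0, -0.04, 0]
    - [0.0854, 0, 0, -0.08, 0]
    - [0.0854, 0, 0, -0.12, 0]
    - [0.0854, 0, 0, -0.16, 0]
    - [0.0854, 0, 0, -0.18, 0]
    - [0.0854, 0, 0, -0.18, 0]

```text
t: 17.37
tool_pos: [0.4444, 0.2598, 0.4107]
tool_rot: [2.047, 2.375, 0.018]
contact_force: [0.2, -0.2, 0.7]
opening: 0.0852
grip_force: 0.0
```

```bash
python3 - <<'E'
from h import *
o=telemetry.get_obs();print(o['tool_pos'],o['tool_rot'])
for a in [(.5877,.0183,.25)]:print(go(*a,np.radians(9)))
E
```

```text
[0.44440226 0.25977637 0.41072111] [2.04704815 2.37504504 0.01848731]
(array([-0.26  ,  0.106 ,  0.0066]), np.float64(-0.009))
```

apply_moves:
  plan:
    - [0.0854, -0.035, 0.014, 0, -0.009]
    - [0.0854, -0.07, 0.028, 0, -0.009]
    - [0.0854, -0.105, 0.042, 0, -0.009]
    - [0.0854, -0.14, 0.056, 0, -0.009]
    - [0.0854, -0.175, 0.07, 0, -0.009]
    - [0.0854, -0.21, 0.085, 0, -0.009]
    - [0.0854, -0.245, 0.1, 0, -0.009]
    - [0.0854, -0.26, 0.106, 0, -0.009]
    - [0.0854, -0.26, 0.106, 0, -0.009]
    - [0.0854, -0.26, 0.106, 0, -0.009]
    - [0.0854, -0.26, 0.106, 0, -0.009]
    - [0.0854, -0.26, 0.106, 0, -0.009]

```text
t: 18.37
tool_pos: [0.586, 0.0191, 0.402]
tool_rot: [-2.038, -2.39, 0.0]
contact_force: [-0.3, 0.7, 0.1]
opening: 0.0852
grip_force: 0.0
```

```bash
python3 - <<'E'
from h import *
p=shot('wrist');w=cloud(p);np.savez('w2.npz',w=w,img=p['img'],T=p['T'],K=p['K'])
full=[0,0,560,420]
print(rect(w,full,.033,.048,0,np.hypot(w[...,0]-.587,w[...,1]-.018)<.08))
print('rim',rect(w,full,.017,.03,0,np.hypot(w[...,0]-.587,w[...,1]-.018)<.18))
im=p['img'].copy()
for t in ['pad_jar','pad_tin','pad_box']:
    for d in eyes.outline_of(t,p)[:2]:
        if d['confidence']<.3: continue
        c,_=cv2.findContours(d['region'].astype(np.uint8),cv2.RETR_EXTERNAL,cv2.CHAIN_APPROX_NONE);c=max(c,key=cv2.contourArea)
        cv2.drawContours(im,[c],-1,(255,0,255),1)
        q=np.array([onplane(p,x[0],.011) for x in c]).astype(np.float32)*1000
        print(t,round(d['confidence'],2),np.round(d['box']),cv2.minAreaRect(q),cv2.minEnclosingCircle(q))
cv2.imwrite('pics/w2.png',im)
o=telemetry.get_obs();print(o['tool_pos'])
E
```

```text
(array([588. ,  18.3]), array([ 48. , 118.7]), 9.7, np.float64(0.0413), 4498)
rim (array([587.7,  17.3]), array([246.4, 216.2]), 10.6, np.float64(0.0226), 6339)
pad_jar 0.71 [195. 112. 254. 173.] ((514.7792358398438, 47.688255310058594), (63.5859489440918, 63.10775375366211), 53.16150665283203) ((514.9124145507812, 47.071044921875), 32.518375396728516)
pad_tin 0.56 [308. 144. 375. 211.] ((652.9019165039062, 29.309539794921875), (76.75977325439453, 77.57467651367188), 39.33065414428711) ((652.009033203125, 29.08762550354004), 39.76532745361328)
pad_box 0.69 [200. 189. 255. 244.] ((530.9884643554688, -37.003196716308594), (67.11817169189453, 66.88187408447266), 10.562568664550781) ((530.2701416015625, -37.3747444152832), 45.67958450317383)
[0.58624566 0.0187685  0.40235725]
```

View pics/w2.png

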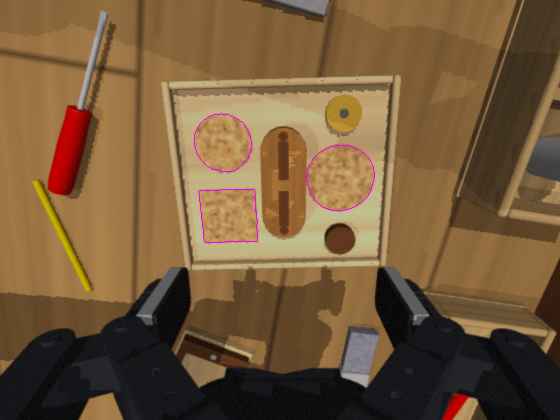

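The wrist view shows all three pads bare, with outlines around them at ~(223,142), (341,178) and (229,216). The block lies between them at ~(284,183). I'll grip it now.

```bash
python3 - <<'E'
from h import *
print(go(.588,.0183,.034,np.radians(9.4)))
E
```

```text
(array([-0.0007,  0.0016,  0.2137]), np.float64(-0.006))
```

apply_moves:
  plan:
    - [0.0854, -0.001, 0.002, 0.03, -0.006]
    - [0.0854, -0.001, 0.002, 0.07, -0.006]
    - [0.0854, -0.001, 0.002, 0.11, -0.006]
    - [0.0854, -0.001, 0.002, 0.14, -0.006]
    - [0.0854, -0.001, 0.002, 0.17, -0.006]
    - [0.0854, -0.001, 0.002, 0.19, -0.006]
    - [0.0854, -0.001, 0.002, 0.205, -0.006]
    - [0.0854, -0.001, 0.002, 0.213, -0.006]
    - [0.0854, -0.001, 0.002, 0.213, -0.006]
    - [0.0854, -0.001, 0.002, 0.213, -0.006]

```text
t: 19.4
tool_pos: [0.5889, 0.0174, 0.1896]
tool_rot: [2.033, 2.395, 0.0]
contact_force: [0.3, 0.0, 0.9]
opening: 0.0855
grip_force: 0.0
```

apply_moves:
  plan:
    - [0.035, 0, 0, 0, 0]
    - [0.035, 0, 0, 0, 0]
    - [0.035, 0, 0, 0, 0]
    - [0.035, 0, 0, 0, 0]
    - [0.035, 0, 0, 0, 0]
    - [0.035, 0, 0, 0, 0]
    - [0.035, 0, 0, 0, 0]
    - [0.035, 0, 0, 0, 0]

```text
t: 20.07
tool_pos: [0.5894, 0.017, 0.1908]
tool_rot: [2.032, 2.394, 0.002]
contact_force: [-1.4, -0.5, 6.3]
opening: 0.0469
grip_force: 43.9
```

```bash
python3 - <<'E'
from h import *
o=telemetry.get_obs();print(o['tool_pos'],o['opening'],o['grip_force'],o['contact_force'],o['tool_rot'])
print(go(.5123,-.3132,.16,np.radians(-15.8)))
E
```

```text
[0.58938986 0.01704159 0.19078819] 0.046860278397149166 43.90651345252991 [-1.40712378 -0.49976896  6.28941724] [2.03221701e+00 2.39371440e+00 1.66748255e-03]
(array([-0.3134, -0.1294, -0.124 ]), np.float64(0.439))
```

apply_moves:
  plan:
    - [0.035, 0, 0, -0.02, 0]
    - [0.035, 0, 0, -0.05, 0]
    - [0.035, 0, 0, -0.08, 0]
    - [0.035, -0.025, -0.01, -0.1, 0.08]
    - [0.035, -0.06, -0.025, -0.11, 0.16]
    - [0.035, -0.095, -0.039, -0.12, 0.24]
    - [0.035, -0.13, -0.053, -0.12, 0.32]
    - [0.035, -0.165, -0.068, -0.12, 0.4]
    - [0.035, -0.2, -0.082, -0.12, 0.439]
    - [0.035, -0.24, -0.099, -0.12, 0.439]
    - [0.035, -0.28, -0.115, -0.12, 0.439]
    - [0.035, -0.313, -0.129, -0.12, 0.439]

```text
t: 21.07
tool_pos: [0.5112, -0.3146, 0.3089]
tool_rot: [2.506, 1.894, 0.0]
contact_force: [0.1, -0.2, -1.9]
opening: 0.0472
grip_force: 43.0
```

apply_moves:
  plan:
    - [0.035, 0, 0, 0.02, 0]
    - [0.035, 0, 0, 0.04, 0]
    - [0.035, 0, 0, 0.04, 0]
    - [0.035, 0, 0, 0.04, 0]

```text
t: 21.4
tool_pos: [0.5115, -0.3122, 0.2673]
tool_rot: [-2.503, -1.892, 0.001]
contact_force: [-0.7, 0.0, -1.4]
opening: 0.0467
grip_force: 42.9
```

```bash
python3 - <<'E'
from h import *
p=shot('wrist');cv2.imwrite('pics/w3.png',p['img']);w=cloud(p)
print('cradle',rect(w,[0,0,560,420],.014,.028,0,np.hypot(w[...,0]-.512,w[...,1]+.313)<.13))
o=telemetry.get_obs();print(o['tool_pos'],o['opening'],o['grip_force'],o['contact_force'])
print(go(.5123,-.3132,.0361,np.radians(-15.8)))
E
```

```text
cradle (array([ 530.6, -244.8]), array([38. , 94.4]), 74.2, np.float64(0.0212), 5682)
[ 0.51214972 -0.31235749  0.26895218] 0.04723263838589668 42.905516624450684 [ 0.28138264 -0.93309904 -0.29624489]
(array([-0.0008,  0.0004,  0.0782]), np.float64(0.0))
```

View pics/w3.png

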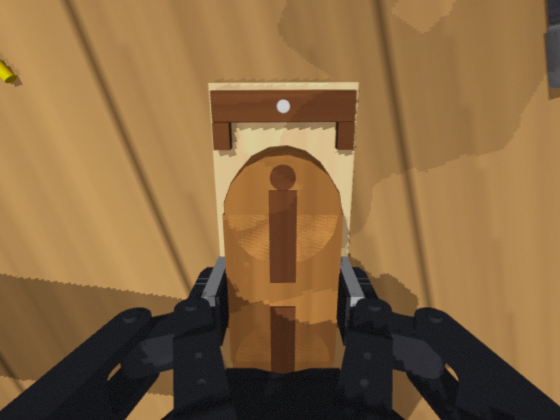

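The view shows the block lined up with the cradle, whose far stop is at ~(284,105), and the geometry agrees with the first measurement. I'll lower it now.

apply_moves:
  plan:
    - [0.035, 0, 0, 0.025, 0]
    - [0.035, 0, 0, 0.045, 0]
    - [0.035, 0, 0, 0.06, 0]
    - [0.035, 0, 0, 0.068, 0]
    - [0.035, 0, 0, 0.073, 0]
    - [0.035, 0, 0, 0.077, 0]
    - [0.035, 0, 0, 0.077, 0]
    - [0.035, 0, 0, 0.077, 0]

```text
t: 22.12
tool_pos: [0.5127, -0.3129, 0.1933]
tool_rot: [2.504, 1.894, 0.001]
contact_force: [0.0, 0.5, -0.8]
opening: 0.0472
grip_force: 43.0
```

```bash
python3 - <<'E'
from h import *
o=telemetry.get_obs();print(o['tool_pos'],o['opening'],o['grip_force'],o['contact_force'])
print(go(.5118,-.3132,.0361,np.radians(-15.8)))
E
```

```text
[ 0.51272103 -0.31287283  0.19331003] 0.04719252670902022 43.01213979721069 [ 0.03726894  0.4549511  -0.80437126]
(array([-0.0006, -0.0008,  0.0025]), np.float64(-0.0))
```

apply_moves:
  plan:
    - [0.035, 0, 0, 0.002, 0]
    - [0.035, 0, 0, 0.003, 0]
    - [0.035, 0, 0, 0.003, 0]
    - [0.07, 0, 0, 0.003, 0]
    - [0.07, 0, 0, 0.003, 0]
    - [0.07, 0, 0, 0.003, 0]
    - [0.07, 0, 0, 0.003, 0]
    - [0.07, 0, 0, -0.01, 0]
    - [0.07, 0, 0, -0.04, 0]
    - [0.07, 0, 0, -0.08, 0]
    - [0.07, 0, 0, -0.12, 0]
    - [0.07, 0, 0, -0.16, 0]

```text
t: 23.12
tool_pos: [0.5119, -0.3124, 0.3546]
tool_rot: [-2.506, -1.895, -0.0]
contact_force: [-0.0, -0.6, 0.5]
opening: 0.0704
grip_force: 0.0
```

apply_moves:
  plan:
    - [0.0854, 0, 0, -0.03, 0]
    - [0.0854, 0, 0, -0.03, 0]
    - [0.0854, 0, 0, -0.03, 0]

```text
t: 23.37
tool_pos: [0.5126, -0.3129, 0.3867]
tool_rot: [2.5, 1.891, 0.003]
contact_force: [-0.4, -0.1, 0.5]
opening: 0.0855
grip_force: 0.0
```

```bash
python3 - <<'E'
from h import *
p=shot('wrist');w=cloud(p)
a=np.hstack([p['img']]);cv2.imwrite('pics/w4.png',a)
print('pulley',rect(w,[0,0,560,420],.033,.048,0,np.hypot(w[...,0]-.512,w[...,1]+.313)<.09))
t=shot('top');w=cloud(t);cv2.imwrite('pics/t4.png',t['img'])
for k,(x,y,r,a,b) in dict(tin=(.5581,.2937,.045,.07,.1),jar=(.4536,.3543,.045,.09,.12),box=(.4443,.2597,.045,.085,.11),pulley=(.512,-.313,.08,.033,.048)).items():
    print(k,rect(w,[0,0,560,420],a,b,0,np.hypot(w[...,0]-x,w[...,1]-y)<r))
o=telemetry.get_obs();print(o['tool_pos'])
print(go(.4443,.2597,.25,np.radians(8.5)))
E
```

```text
pulley (array([ 514.6, -311.9]), array([119.3,  48. ]), 74.2, np.float64(0.0413), 4945)
tin (array([557.4, 294.8]), array([62.5, 62.9]), 3.4, np.float64(0.0823), 1026)
jar (array([452.3, 353. ]), array([45.7, 45.2]), 65.5, np.float64(0.106), 653)
box (array([444., 260.]), array([50.3, 50.4]), 8.8, np.float64(0.0966), 890)
pulley (array([ 514.1, -311.1]), array([118.3,  49.1]), 74.6, np.float64(0.0415), 1448)
[ 0.51191438 -0.31241917  0.38176955]
(array([ 0.532 , -0.221 , -0.0225]), np.float64(-0.424))
```

View pics/t4.png

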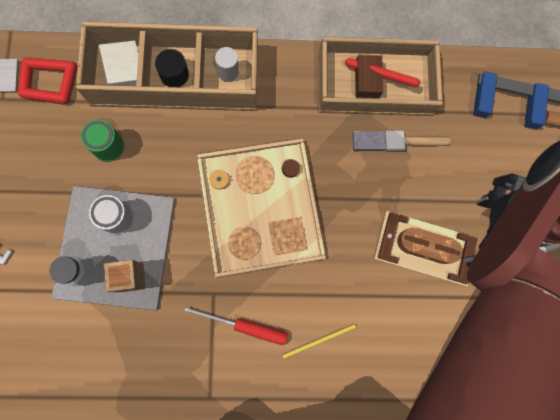

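The top view shows the block lying in the cradle at ~(432,245) and the jar, tin and box standing on the board. All three pads are empty, so I'll return the things now, the box first.

apply_moves:
  plan:
    - [0.0854, 0.035, -0.0145, 0, -0.1]
    - [0.0854, 0.07, -0.029, 0, -0.2]
    - [0.0854, 0.105, -0.0435, 0, -0.3]
    - [0.0854, 0.14, -0.058, 0, -0.4]
    - [0.0854, 0.175, -0.073, 0, -0.424]
    - [0.0854, 0.21, -0.087, 0, -0.424]
    - [0.0854, 0.245, -0.102, 0, -0.424]
    - [0.0854, 0.28, -0.116, 0, -0.424]
    - [0.0854, 0.315, -0.131, 0, -0.424]
    - [0.0854, 0.35, -0.145, 0, -0.424]
    - [0.0854, 0.385, -0.16, 0, -0.424]
    - [0.0854, 0.4, -0.166, 0, -0.424]

```text
t: 24.47
tool_pos: [0.46, 0.1206, 0.3799]
tool_rot: [-2.045, -2.38, 0.003]
contact_force: [0.6, -0.6, 0.3]
opening: 0.0853
grip_force: 0.0
```

apply_moves:
  plan:
    - [0.0854, 0, 0, 0, 0]
    - [0.0854, 0, 0, 0, 0]

```text
t: 24.63
tool_pos: [0.461, 0.118, 0.3803]
tool_rot: [-2.047, -2.38, 0.005]
contact_force: [-0.2, 0.3, -0.2]
opening: 0.0852
grip_force: 0.0
```

```bash
python3 - <<'E'
from h import *
print(telemetry.get_obs()['tool_pos'],go(.4440,.2597,.16,np.radians(8.6)))
E
```

```text
[0.46097042 0.11798033 0.38028008] (array([0.1427, 0.0047, 0.0655]), np.float64(0.0))
```

apply_moves:
  plan:
    - [0.0854, 0.035, 0.001, 0, 0]
    - [0.0854, 0.07, 0.002, 0.01, 0]
    - [0.0854, 0.105, 0.003, 0.03, 0]
    - [0.0854, 0.13, 0.004, 0.05, 0]
    - [0.0854, 0.143, 0.005, 0.065, 0]
    - [0.0854, 0.143, 0.005, 0.065, 0]
    - [0.0854, 0.143, 0.005, 0.065, 0]
    - [0.0854, 0.143, 0.005, 0.065, 0]

```text
t: 25.3
tool_pos: [0.4461, 0.2583, 0.3175]
tool_rot: [2.053, 2.377, -0.001]
contact_force: [-1.0, -0.5, 0.3]
opening: 0.0853
grip_force: 0.0
```

```bash
python3 - <<'E'
from h import *
print(telemetry.get_obs()['tool_pos'],go(.4440,.2597,.065,np.radians(8.6)))
E
```

```text
[0.44607814 0.25834345 0.3175117 ] (array([ 0.0017, -0.0019,  0.0978]), np.float64(-0.004))
```

apply_moves:
  plan:
    - [0.0854, 0.002, -0.002, 0.03, 0]
    - [0.0854, 0.002, -0.002, 0.06, 0]
    - [0.0854, 0.002, -0.002, 0.085, 0]
    - [0.0854, 0.002, -0.002, 0.097, 0]
    - [0.0854, 0.002, -0.002, 0.097, 0]
    - [0.0854, 0.002, -0.002, 0.097, 0]

```text
t: 25.8
tool_pos: [0.4439, 0.2607, 0.2211]
tool_rot: [2.052, 2.378, 0.001]
contact_force: [0.5, -0.2, 0.1]
opening: 0.0855
grip_force: 0.0
```

apply_moves:
  plan:
    - [0.035, 0, 0, 0, 0]
    - [0.035, 0, 0, 0, 0]
    - [0.035, 0, 0, 0, 0]
    - [0.035, 0, 0, 0, 0]
    - [0.035, 0, 0, 0, 0]
    - [0.035, 0, 0, 0, 0]
    - [0.035, 0, 0, 0, 0]
    - [0.035, 0, 0, 0, 0]

```text
t: 26.47
tool_pos: [0.4439, 0.2617, 0.2223]
tool_rot: [2.05, 2.379, 0.004]
contact_force: [-1.3, -1.0, 5.8]
opening: 0.0497
grip_force: 43.1
```

```bash
python3 - <<'E'
from h import *
o=telemetry.get_obs();print(o['tool_pos'],o['opening'],o['grip_force'],o['contact_force'],o['tool_rot'])
print(go(.531,-.0372,o['tool_pos'][2]-.1547,np.radians(10.5)))
E
```

```text
[0.44394708 0.26169141 0.22225726] 0.04974477751654448 43.14570486545563 [-1.25509824 -1.00702273  5.81565613] [2.04996568 2.37868009 0.00389221]
(array([-0.3085,  0.042 , -0.    ]), np.float64(-0.035))
```

apply_moves:
  plan:
    - [0.035, 0, 0, -0.02, 0]
    - [0.035, 0, 0, -0.05, 0]
    - [0.035, 0, 0, -0.08, 0]
    - [0.035, -0.02, 0.003, -0.11, -0.035]
    - [0.035, -0.05, 0.007, -0.13, -0.035]
    - [0.035, -0.09, 0.013, -0.13, -0.035]
    - [0.035, -0.13, 0.018, -0.13, -0.035]
    - [0.035, -0.17, 0.024, -0.13, -0.035]
    - [0.035, -0.21, 0.03, -0.13, -0.035]
    - [0.035, -0.25, 0.035, -0.13, -0.035]
    - [0.035, -0.285, 0.04, -0.125, -0.035]
    - [0.035, -0.307, 0.042, -0.1, -0.035]

```text
t: 27.47
tool_pos: [0.532, -0.0395, 0.3248]
tool_rot: [2.006, 2.406, 0.006]
contact_force: [1.2, -0.0, -1.9]
opening: 0.0497
grip_force: 42.8
```

apply_moves:
  plan:
    - [0.035, 0, 0, 0.03, 0]
    - [0.035, 0, 0, 0.06, 0]
    - [0.035, 0, 0, 0.08, 0]
    - [0.035, 0, 0, 0.09, 0]
    - [0.035, 0, 0, 0.09, 0]
    - [0.035, 0, 0, 0.09, 0]
    - [0.035, 0, 0, 0.09, 0]

```text
t: 28.05
tool_pos: [0.5308, -0.0361, 0.2321]
tool_rot: [2.007, 2.413, 0.002]
contact_force: [-0.0, -0.4, -1.9]
opening: 0.0497
grip_force: 42.6
```

```bash
python3 - <<'E'
from h import *
o=telemetry.get_obs();print(o['tool_pos'],o['opening'],o['grip_force'],o['contact_force'],o['tool_rot'])
print(go(.531,-.0355,.2235-.1547,np.radians(10.5)))
E
```

```text
[ 0.53078994 -0.03613305  0.2320936 ] 0.049736958065990704 42.64100968837738 [-0.01872447 -0.42900021 -1.87565242] [2.00688600e+00 2.41335279e+00 2.34383233e-03]
(array([0.0006, 0.0003, 0.0086]), np.float64(0.0))
```

apply_moves:
  plan:
    - [0.035, 0.0005, 0, 0.003, 0]
    - [0.035, 0.0005, 0, 0.005, 0]
    - [0.035, 0.0005, 0, 0.007, 0]
    - [0.035, 0.0005, 0, 0.0085, 0]
    - [0.035, 0.0005, 0, 0.0085, 0]
    - [0.035, 0.0005, 0, 0.0085, 0]

```text
t: 28.55
tool_pos: [0.5304, -0.0357, 0.2232]
tool_rot: [2.008, 2.415, 0.001]
contact_force: [-2.2, 1.1, 6.0]
opening: 0.05
grip_force: 43.4
```

apply_moves:
  plan:
    - [0.0854, 0, 0, 0, 0]
    - [0.0854, 0, 0, 0, 0]
    - [0.0854, 0, 0, 0, 0]
    - [0.0854, 0, 0, 0, 0]
    - [0.0854, 0, 0, -0.01, 0]
    - [0.0854, 0, 0, -0.04, 0]
    - [0.0854, 0, 0, -0.08, 0]
    - [0.0854, 0, 0, -0.12, 0]
    - [0.0854, 0, 0, -0.14, 0]
    - [0.0854, 0, 0, -0.14, 0]
    - [0.0854, 0, 0, -0.14, 0]

```text
t: 29.47
tool_pos: [0.5302, -0.0357, 0.3643]
tool_rot: [2.007, 2.412, 0.003]
contact_force: [-0.3, 0.8, -0.5]
opening: 0.0856
grip_force: 0.0
```

```bash
python3 - <<'E'
from h import *
o=telemetry.get_obs();print(o['tool_pos'],o['tool_rot'])
print(go(.453,.3535,.21))
E
```

```text
[ 0.53020073 -0.03571955  0.36432814] [2.0065461  2.41205285 0.00332331]
(array([ 0.3968, -0.0051, -0.0011]), 0)
```

Now the jar.

apply_moves:
  plan:
    - [0.0854, 0.035, 0, 0, 0]
    - [0.0854, 0.075, -0.001, 0, 0]
    - [0.0854, 0.115, -0.001, 0, 0]
    - [0.0854, 0.155, -0.002, 0, 0]
    - [0.0854, 0.195, -0.002, 0, 0]
    - [0.0854, 0.235, -0.003, 0, 0]
    - [0.0854, 0.275, -0.003, 0, 0]
    - [0.0854, 0.315, -0.004, 0, 0]
    - [0.0854, 0.355, -0.004, 0, 0]
    - [0.0854, 0.385, -0.005, 0, 0]
    - [0.0854, 0.397, -0.005, 0.02, 0]
    - [0.0854, 0.397, -0.005, 0.04, 0]

```text
t: 30.47
tool_pos: [0.4515, 0.3564, 0.3206]
tool_rot: [-2.004, -2.419, -0.001]
contact_force: [0.3, -0.4, -0.2]
opening: 0.0856
grip_force: 0.0
```

apply_moves:
  plan:
    - [0.0854, 0, 0, 0.01, 0]
    - [0.0854, 0, 0, 0.01, 0]
    - [0.0854, 0, 0, 0.01, 0]

```text
t: 30.72
tool_pos: [0.4523, 0.3532, 0.31]
tool_rot: [-2.009, -2.414, 0.005]
contact_force: [1.0, 0.8, -0.0]
opening: 0.0857
grip_force: 0.0
```

```bash
python3 - <<'E'
from h import *
o=telemetry.get_obs();print(o['tool_pos'],o['tool_rot'])
print(go(.453,.3535,.0645))
E
```

```text
[0.45232388 0.35315252 0.30995361] [-2.00916322 -2.41361029  0.00544499]
(array([0.0003, 0.001 , 0.0908]), 0)
```

apply_moves:
  plan:
    - [0.0854, 0, 0.001, 0.03, 0]
    - [0.0854, 0, 0.001, 0.06, 0]
    - [0.0854, 0, 0.001, 0.08, 0]
    - [0.0854, 0, 0.001, 0.09, 0]
    - [0.0854, 0, 0.001, 0.09, 0]
    - [0.0854, 0, 0.001, 0.09, 0]

```text
t: 31.22
tool_pos: [0.4543, 0.3539, 0.2227]
tool_rot: [2.01, 2.414, 0.002]
contact_force: [0.8, 0.4, 0.6]
opening: 0.0857
grip_force: 0.0
```

apply_moves:
  plan:
    - [0.035, 0, 0, 0, 0]
    - [0.035, 0, 0, 0, 0]
    - [0.035, 0, 0, 0, 0]
    - [0.035, 0, 0, 0, 0]
    - [0.035, 0, 0, 0, 0]
    - [0.035, 0, 0, 0, 0]
    - [0.035, 0, 0, 0, 0]
    - [0.035, 0, 0, 0, 0]

```text
t: 31.88
tool_pos: [0.4539, 0.3545, 0.2239]
tool_rot: [2.009, 2.415, 0.002]
contact_force: [-4.2, -1.2, 7.1]
opening: 0.0511
grip_force: 40.7
```

```bash
python3 - <<'E'
from h import *
o=telemetry.get_obs();print(o['tool_pos'],o['opening'],o['grip_force'],o['contact_force'],o['tool_rot'])
print(go(.5148,.0478,o['tool_pos'][2]-.1547))
E
```

```text
[0.45394316 0.35448843 0.22393822] 0.05111710989314188 40.66467283941165 [-4.16499602 -1.15876999  7.06148854] [2.00896196e+00 2.41528968e+00 2.24671352e-03]
(array([-3.126e-01,  4.000e-03, -3.000e-04]), 0)
```

apply_moves:
  plan:
    - [0.035, 0, 0, -0.02, 0]
    - [0.035, 0, 0, -0.05, 0]
    - [0.035, 0, 0, -0.08, 0]
    - [0.035, -0.02, 0, -0.11, 0]
    - [0.035, -0.05, 0.001, -0.13, 0]
    - [0.035, -0.09, 0.001, -0.13, 0]
    - [0.035, -0.13, 0.002, -0.13, 0]
    - [0.035, -0.17, 0.002, -0.13, 0]
    - [0.035, -0.21, 0.003, -0.13, 0]
    - [0.035, -0.25, 0.003, -0.13, 0]
    - [0.035, -0.285, 0.004, -0.125, 0]
    - [0.035, -0.312, 0.004, -0.1, 0]

```text
t: 32.88
tool_pos: [0.5161, 0.0453, 0.3267]
tool_rot: [2.005, 2.407, 0.009]
contact_force: [2.4, 0.5, -2.5]
opening: 0.0502
grip_force: 43.0
```

apply_moves:
  plan:
    - [0.035, 0, 0, 0.03, 0]
    - [0.035, 0, 0, 0.06, 0]
    - [0.035, 0, 0, 0.08, 0]
    - [0.035, 0, 0, 0.089, 0]
    - [0.035, 0, 0, 0.089, 0]
    - [0.035, 0, 0, 0.089, 0]
    - [0.035, 0, 0, 0.089, 0]

```text
t: 33.47
tool_pos: [0.5153, 0.0481, 0.2348]
tool_rot: [2.007, 2.413, 0.003]
contact_force: [1.1, 0.6, -2.0]
opening: 0.0507
grip_force: 42.9
```

```bash
python3 - <<'E'
from h import *
o=telemetry.get_obs();print(o['tool_pos'],o['opening'],o['grip_force'],o['contact_force'],o['tool_rot'])
print(go(.5148,.0485,.2249-.1547))
E
```

```text
[0.51528448 0.0480844  0.23476197] 0.050734181918707176 42.935825530439615 [ 1.13707436  0.60081653 -1.99819182] [2.00683819 2.41334603 0.00329342]
(array([ 0.0005, -0.0004,  0.0099]), 0)
```

apply_moves:
  plan:
    - [0.035, 0.0005, 0, 0.003, 0]
    - [0.035, 0.0005, 0, 0.006, 0]
    - [0.035, 0.0005, 0, 0.008, 0]
    - [0.035, 0.0005, 0, 0.0095, 0]
    - [0.035, 0.0005, 0, 0.0095, 0]
    - [0.035, 0.0005, 0, 0.0095, 0]

```text
t: 33.97
tool_pos: [0.5148, 0.0484, 0.225]
tool_rot: [2.008, 2.415, 0.0]
contact_force: [-4.3, 0.2, 6.3]
opening: 0.0505
grip_force: 43.8
```

apply_moves:
  plan:
    - [0.0854, 0, 0, 0, 0]
    - [0.0854, 0, 0, 0, 0]
    - [0.0854, 0, 0, 0, 0]
    - [0.0854, 0, 0, 0, 0]
    - [0.0854, 0, 0, -0.01, 0]
    - [0.0854, 0, 0, -0.04, 0]
    - [0.0854, 0, 0, -0.08, 0]
    - [0.0854, 0, 0, -0.12, 0]
    - [0.0854, 0, 0, -0.14, 0]
    - [0.0854, 0, 0, -0.14, 0]
    - [0.0854, 0, 0, -0.14, 0]

```text
t: 34.88
tool_pos: [0.5146, 0.0484, 0.3658]
tool_rot: [2.007, 2.412, 0.004]
contact_force: [-1.1, -0.6, -1.1]
opening: 0.0853
grip_force: 0.0
```

```bash
python3 - <<'E'
from h import *
o=telemetry.get_obs();print(o['tool_pos'],o['tool_rot'])
print(go(.5576,.2942,.21))
E
```

```text
[0.51462327 0.04842246 0.36578266] [2.00680635 2.4123944  0.00424241]
(array([0.2339, 0.087 , 0.0012]), 0)
```

Now the tin.

apply_moves:
  plan:
    - [0.0854, 0.035, 0.013, 0, 0]
    - [0.0854, 0.073, 0.027, 0, 0]
    - [0.0854, 0.111, 0.041, 0, 0]
    - [0.0854, 0.149, 0.055, 0, 0]
    - [0.0854, 0.187, 0.069, 0, 0]
    - [0.0854, 0.218, 0.081, 0, 0]
    - [0.0854, 0.234, 0.087, 0.01, 0]
    - [0.0854, 0.234, 0.087, 0.03, 0]
    - [0.0854, 0.234, 0.087, 0.05, 0]
    - [0.0854, 0.234, 0.087, 0.05, 0]
    - [0.0854, 0.234, 0.087, 0.05, 0]

```text
t: 35.8
tool_pos: [0.5562, 0.294, 0.3097]
tool_rot: [-2.007, -2.413, 0.009]
contact_force: [0.3, 0.5, 0.5]
opening: 0.0853
grip_force: 0.0
```

```bash
python3 - <<'E'
from h import *
o=telemetry.get_obs();print(o['tool_pos'],o['tool_rot'])
print(go(.5577,.2942,.068))
E
```

```text
[0.55616685 0.29400172 0.30974215] [-2.00694723 -2.41275224  0.00925054]
(array([0.    , 0.0021, 0.087 ]), 0)
```

apply_moves:
  plan:
    - [0.0854, 0, 0.001, 0.03, 0]
    - [0.0854, 0, 0.001, 0.055, 0]
    - [0.0854, 0, 0.001, 0.075, 0]
    - [0.0854, 0, 0.001, 0.085, 0]
    - [0.0854, 0, 0.001, 0.085, 0]
    - [0.0854, 0, 0.001, 0.085, 0]

```text
t: 36.3
tool_pos: [0.5586, 0.2944, 0.229]
tool_rot: [2.01, 2.414, 0.001]
contact_force: [0.9, -0.2, 0.8]
opening: 0.0853
grip_force: 0.0
```

apply_moves:
  plan:
    - [0.05, 0, 0, 0, 0]
    - [0.05, 0, 0, 0, 0]
    - [0.05, 0, 0, 0, 0]
    - [0.05, 0, 0, 0, 0]
    - [0.05, 0, 0, 0, 0]
    - [0.05, 0, 0, 0, 0]
    - [0.05, 0, 0, 0, 0]
    - [0.05, 0, 0, 0, 0]

```text
t: 36.97
tool_pos: [0.559, 0.2949, 0.2309]
tool_rot: [2.008, 2.414, 0.004]
contact_force: [-2.2, -0.2, 6.4]
opening: 0.0622
grip_force: 45.5
```

```bash
python3 - <<'E'
from h import *
o=telemetry.get_obs();print(o['tool_pos'],o['opening'],o['grip_force'],o['contact_force'],o['tool_rot'])
print(go(.6526,.0293,o['tool_pos'][2]-.1547))
E
```

```text
[0.55897131 0.29486146 0.23090263] 0.06221970605311197 45.52956601872211 [-2.15258249 -0.23011611  6.39977373] [2.00823553 2.4140767  0.00401848]
(array([-0.2782,  0.0437, -0.    ]), 0)
```

apply_moves:
  plan:
    - [0.05, 0, 0, -0.02, 0]
    - [0.05, 0, 0, -0.05, 0]
    - [0.05, 0, 0, -0.08, 0]
    - [0.05, -0.02, 0.003, -0.11, 0]
    - [0.05, -0.05, 0.008, -0.12, 0]
    - [0.05, -0.085, 0.013, -0.12, 0]
    - [0.05, -0.12, 0.019, -0.12, 0]
    - [0.05, -0.155, 0.024, -0.12, 0]
    - [0.05, -0.19, 0.03, -0.12, 0]
    - [0.05, -0.225, 0.035, -0.12, 0]
    - [0.05, -0.255, 0.04, -0.12, 0]
    - [0.05, -0.278, 0.044, -0.1, 0]

```text
t: 37.97
tool_pos: [0.6539, 0.0265, 0.333]
tool_rot: [2.006, 2.407, 0.008]
contact_force: [2.2, 0.7, -2.1]
opening: 0.0621
grip_force: 45.8
```

apply_moves:
  plan:
    - [0.05, 0, 0, 0.03, 0]
    - [0.05, 0, 0, 0.06, 0]
    - [0.05, 0, 0, 0.08, 0]
    - [0.05, 0, 0, 0.089, 0]
    - [0.05, 0, 0, 0.089, 0]
    - [0.05, 0, 0, 0.089, 0]
    - [0.05, 0, 0, 0.089, 0]

```text
t: 38.55
tool_pos: [0.653, 0.0293, 0.2415]
tool_rot: [2.007, 2.413, 0.003]
contact_force: [0.6, 0.1, -2.4]
opening: 0.0624
grip_force: 45.6
```

```bash
python3 - <<'E'
from h import *
o=telemetry.get_obs();print(o['tool_pos'],o['opening'],o['grip_force'],o['contact_force'],o['tool_rot'])
print(go(.6527,.0295,.2319-.1547))
E
```

```text
[0.65297254 0.02929345 0.24152142] 0.06243067966661206 45.64344401806011 [ 0.57111338  0.11039446 -2.38571913] [2.00681739 2.41311822 0.00339474]
(array([ 0.0003, -0.0003,  0.0096]), 0)
```

apply_moves:
  plan:
    - [0.05, 0, 0, 0.003, 0]
    - [0.05, 0, 0, 0.006, 0]
    - [0.05, 0, 0, 0.008, 0]
    - [0.05, 0, 0, 0.0095, 0]
    - [0.05, 0, 0, 0.0095, 0]
    - [0.05, 0, 0, 0.0095, 0]

```text
t: 39.05
tool_pos: [0.6526, 0.0292, 0.232]
tool_rot: [2.008, 2.415, 0.001]
contact_force: [-3.4, 0.1, 5.7]
opening: 0.0622
grip_force: 46.6
```

apply_moves:
  plan:
    - [0.0854, 0, 0, 0, 0]
    - [0.0854, 0, 0, 0, 0]
    - [0.0854, 0, 0, 0, 0]
    - [0.0854, 0, 0, 0, 0]
    - [0.0854, 0, 0, -0.01, 0]
    - [0.0854, 0, 0, -0.04, 0]
    - [0.0854, 0, 0, -0.08, 0]
    - [0.0854, 0, 0, -0.12, 0]
    - [0.0854, 0, 0, -0.15, 0]
    - [0.0854, 0, -0.03, -0.17, 0]
    - [0.0854, 0, -0.065, -0.17, 0]
    - [0.0854, 0, -0.065, -0.17, 0]

```text
t: 40.05
tool_pos: [0.5844, 0.0171, 0.4009]
tool_rot: [-2.009, -2.414, 0.002]
contact_force: [0.1, -0.7, -1.4]
opening: 0.0854
grip_force: 0.0
```

apply_moves:
  plan:
    - [0.0854, 0, 0, 0, 0]
    - [0.0854, 0, 0, 0, 0]
    - [0.0854, 0, 0, 0, 0]

```text
t: 40.3
tool_pos: [0.5888, 0.0174, 0.3999]
tool_rot: [2.009, 2.415, 0.001]
contact_force: [0.0, -0.2, 0.2]
opening: 0.0857
grip_force: 0.0
```

```bash
python3 - <<'E'
from h import *
p=shot('wrist');w=cloud(p);cv2.imwrite('pics/w5.png',p['img'])
for k,(x,y,r,a,b) in dict(tin=(.653,.030,.05,.07,.1),jar=(.514,.05,.05,.095,.12),box=(.531,-.038,.05,.085,.11)).items():
    print(k,rect(w,[0,0,560,420],a,b,0,np.hypot(w[...,0]-x,w[...,1]-y)<r))
print('rim',rect(w,[0,0,560,420],.017,.03,0,np.hypot(w[...,0]-.587,w[...,1]-.018)<.18))
print(telemetry.get_obs()['tool_pos'])
E
```

```text
tin (array([653.4,  29.8]), array([62.9, 63. ]), 75.3, np.float64(0.0835), 3635)
jar (array([514. ,  47.4]), array([45.6, 45.6]), 54.0, np.float64(0.107), 2623)
box (array([531.9, -36.6]), array([50.2, 49.7]), 10.4, np.float64(0.0975), 2883)
rim (array([587.5,  17.6]), array([246.4, 215.5]), 10.6, np.float64(0.0227), 5771)
[0.58890865 0.01740371 0.39974516]
```

View pics/w5.png

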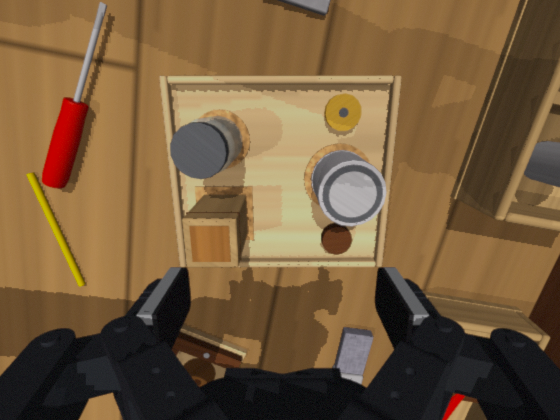

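The wrist view shows the jar (~(203,149)), tin (~(350,190)) and box (~(213,240)) upright, each within about 1 mm of its pad's centre. I'll hand the job in.

```bash
python3 -c "
from station import ctrl
print(ctrl.finish_job())"
```

```text
the job is handed in; nothing more can be done
None
```

The job is done and handed in at about 40 s: the pulley block lies flat between the cradle's stops, and the jar, tin and box stand upright again, each within about 1 mm of the middle of its own cork pad.

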